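# Clear the pattern plate and hold the gauge arm on its mark

## Task

Clear the pattern plate: put the round steel chill into the round pan and the steel bar into the oblong tray, and let go of them. Then press the brass lock button of the gauge so that its telescoping arm springs free, draw the arm out by its black knob until the pointer stands on the long mark of the scale, and finish while still holding it there against its return spring. Leave the other things on the bench where they are.

Things in the scene. Friction and masses are not known exactly. Their poses are not given: they have to be found in the camera images.
- gauge: The fixed gauge stand. Its origin is on the bench under the mouth of the grey outer tube; its x axis points away from the robot, the arm telescopes out along its -y, its z is up. The grey tube (50 wide, 220 long, top 85 mm above the bench) runs from the origin along +y. The aluminium pattern plate (240 x 215 mm, top face 12 mm above the bench) covers x -180..+60, y -265..-50 mm; two low half patterns, 12 mm high, are fixed on it beneath the arm, at x +20.
- round_chill_mid (a point): Centre (half-way up) of the loose round chill of dark steel, a plain upright disc 42 mm across and 28 mm tall, about 0.3 kg, standing on the pattern plate.
- bar_chill_mid (a point): Centre (half-way up) of the loose dark steel bar, 70 x 24 mm and 26 mm tall, about 0.33 kg, lying on the pattern plate; its x axis runs along the 70 mm length.
- pan: The round dark steel pan, open on top, fixed to the bench; origin at the centre of its underside. 136 mm across at the rim, 116 mm inside at the floor, 38 mm high, floor 5 mm thick.
- tray: The oblong wooden tray, open on top, fixed to the bench; origin at the centre of its underside. 120 mm along its x, 150 mm along its y, 38 mm high, walls and floor 5 mm thick.
- button_top (a point): Centre of the top face of the brass lock button (28 mm across) on top of the grey tube, 60 mm behind its mouth, 101 mm above the bench. It is pressed straight down.
- lock_button (a joint): Travel of the lock button in m: 0 = up (locked), 0.006 = fully down. It is sprung; fully down takes 5 N, and beyond 4 mm the arm is released. It comes up again by itself.
- gauge_arm (a joint): How far the telescoping arm is drawn out in m: 0 = home, locked. When the button is pressed down it springs out by itself to about 0.020 and is then free of the lock; further out a return spring pulls it back, by 45 N per metre beyond 0.020 (4 to 6 N at the mark). Stop at 0.185.
- knob_grip (a point): Middle of the gripping length of the black pull knob, an upright round knob 26 mm across and 53 mm tall on top of the arm's end block; its top is 21 mm above this point and the end block's top (40 x 32 mm) is 32 mm below it. It moves with the arm.
- pull_knob: The same pull knob: origin at its foot, 83 mm above the bench, on its axis. It can spin stiffly about that axis.
- pointer_tip (a point): Tip of the thin dark pointer that sticks out 85 mm from the arm's axis along the gauge's +x, just over the scale; it moves with the arm, at the same place along the travel as the knob's axis. Pointer 4 mm wide at the tip.
- long_mark (a point): Centre of the long black mark on the white scale (36 x 200 mm, top 50 mm above the bench), which is fixed beside the arm's path. The long mark is 5 mm wide and crosses the whole scale, in its middle; the other marks, 20 mm apart, are short. Same axes as the gauge: y is along the travel. It lies 65 to 125 mm beyond where the pointer stands once sprung free.
- brush: Bystander, to be left alone: a hand brush lying on the bench, front left.
- jar: Bystander, to be left alone: an amber jar with steel lid, 60 mm across and 85 mm tall.
- rammer: Bystander, to be left alone: a turned wooden hand rammer standing upright, 48 mm across and 115 mm tall, between the robot and the gauge's housing.
- collar: Bystander, to be left alone: a terracotta ring, 64 mm across and 35 mm tall, back right.
- tin: Bystander, to be left alone: a plain tin can, 72 mm across and 90 mm tall, right of the containers.
- trowel: Bystander, to be left alone: a moulder's trowel lying at the right of the bench.
- round_chill: The round chill itself, with its origin at the centre of its underside.
- bar_chill: The bar itself, with its origin at the centre of its underside.

How it is judged (in metres and radians):
On the way, in this order (a step that is already met when the one before it is completed fails the run):
1. both chills lie let go in their places: the round one in the pan, the bar in the tray (horizontal distance between round_chill_mid and pan below 0.05 m and height (world z) of round_chill_mid below 0.04 m and x of bar_chill_mid in the frame of tray between -0.055 and 0.055 m and y of bar_chill_mid in the frame of tray between -0.07 and 0.07 m and height (world z) of bar_chill_mid below 0.042 m and contact force between the fingers and round_chill below 0.1 N and contact force between the fingers and bar_chill below 0.1 N), for 0.2 s.
2. the lock button is pressed down (value of joint lock_button above 0.004 m and horizontal distance between round_chill_mid and pan below 0.05 m and height (world z) of round_chill_mid below 0.04 m and x of bar_chill_mid in the frame of tray between -0.055 and 0.055 m and y of bar_chill_mid in the frame of tray between -0.07 and 0.07 m and height (world z) of bar_chill_mid below 0.042 m), for 0.05 s.
3. the arm is drawn out by its knob (value of joint gauge_arm above 0.05 m and contact force between the fingers and pull_knob above 1 N), for 0.1 s.
At the end, for the whole second after the job is handed in: The fingers still hold the knob (over 1 N), the pointer stands still within 5 mm of the long mark along the travel, the round chill rests in the pan and the bar in the tray (all of step 1 and y of pointer_tip in the frame of long_mark between -0.005 and 0.005 m and contact force between the fingers and pull_knob above 1 N and velocity of joint gauge_arm between -0.01 and 0.01 m/s and linear speed of each of round_chill, bar_chill below 0.02 m/s); the arm keeps its last pose, push and grip.
It fails at once if another thing on the bench (brush, jar, rammer, ring, tin or trowel) is pushed more than 30 mm from its place (distance of any of brush, jar, rammer, collar, tin, trowel from where it was at the start of the episode above 0.03 m).
It also fails if it takes over 58 s, if anything falls off the work surface, if the arm or the gripper's body presses on something with over 40 N, if the wrist force passes 120 N, or if a joint passes its speed limit or range.

## Robot

A 6-joint arm with a two-finger parallel gripper is mounted at the origin on the work surface. World frame = base frame: x ahead of the robot, y to its left, z up, the work surface at z = 0. Lengths are in m, angles in degrees, forces in N, time in s.
With the tool pointing down it reaches from about 0.4 to 0.825 m from the base axis. Payload 7 kg.
Tool frame: the origin (TCP) lies at the very end of the fingers, on their centre line; the grasp point (between the pads) lies 19 mm behind it; z points along the fingers, y is the line along which they close (so a half turn about z gives the same grasp; the last joint's range is limited). The gripper opens to 88 mm and grips with 3 to 60 N. Pads are 19 mm wide; open, the fingers measure 130 mm over their backs; the gripper's body (78 mm by 193 mm) begins 47 mm behind the grasp point.
Start: joints at [87.095, 20.546, 0.682, 0, -70.136, -16.507], TCP at [0.224, 0.637, 0.2] pointing down, gripper open.
Joint ranges: [-176.03, 176.03], [-82.01, 121.73], [-58.28, 71.71], [-173.87, 95.51], [-174.79, -0.11], [-173.66, 173.66]. Speed limits (degrees/s): [136.94, 136.94, 172.46, 180, 180, 180].

## Interface

Orientations are given as [roll, pitch, yaw] about the fixed x, y, z axes, in that order (R = Rz(yaw) Ry(pitch) Rx(roll)).
In Python, from plant import ctrl gives the robot as it stands.
- The arm moves only by the tool carry_out, never from a script. Its argument "deltas" is a list that holds one entry, the list of rows, each a list of 5 numbers: the shift along the tool's x, y, z scaled (see below), then the turn about the tool's z scaled (see below), then the opening, from -1 (shut) to 1 (fully open). A call has 1 to 5 rows; each row is the pose to reach, as a shift and turn from the pose commanded when the call began, along the tool's axes at that moment, turning the shorter way round; what a row does not reach only later rows make up. The controller multiplies each number of a shift by 20 cm and each number of a turn by 2 pi rad. A row lasts 1/10 s, in which the tool goes at most 50 mm and 8.59 degrees, less where a joint would pass 70% of its speed; a pose out of reach is approached as far as the arm can. A call with a number of a shift or a turn outside -1 to 1 is refused whole. A call with a gripper value outside its range is refused whole. The fingers move at their own pace and stop on an object; the grip force is fixed at half the most. Time passes only in rows, so rows that repeat a pose let the fingers close. It gives the time, the measured TCP pose, the force, the opening and the grip force at its end, in the units of the state.
- ctrl.get_obs(): the state, without advancing time (a new reading comes with each control period).
- ctrl.snapshot(name): name is "scene" or "top" or "wrist"; returns a dict with "color" (420x560x3 uint8, red, green, blue), "camera_matrix" (3x3 intrinsics, pixels), "k1" (the pictures are not rectified: a ray, as slopes to the right and down, at radius r is drawn at 1 + k1 r^2 times it, then the intrinsics apply), "R" (3x3) and "t" (3): a world point X has camera coordinates R X + t. Camera axes: x right, y down, z forward; pixel columns grow to the right and rows downward; lengths in m; the calibration is good to about 2 mm. A picture is of the moment at which its call begins. There is no depth.
- ctrl.close_job(): hands the job in; it is judged then, once.
Trained networks look in a picture, given as the dict that the camera call returned (one of the last four; its "shot" number tells which), for a name from the list of things; names that differ only in an ending like _2 or _b are one class to them, and where a whole thing is asked for, a point or a joint stands for the part that bears it (a point fixed in the world has none). Each returns a list of dicts, best first, with "p" (0 to 1); they miss things now and then, are a little off and sometimes report something else, mostly with a low value. They report only what shows in the picture. A call takes as long as a camera call.
- ctrl.search_frame(picture, name): "centre" ([column, row] in pixels, amid what is visible of it).
- ctrl.silhouettes(picture, name): "mask" (420x560 bool, what is visible of it) and "centre" ([column, row] in pixels, amid what is visible of it).
- ctrl.spot_point(picture, name): "centre" ([column, row] in pixels: a listed point, or the origin of a listed thing).
The state is a dict: "clock": time; "joint_pos": joint angles; "qvel": joint speeds; "tau": joint torques, N m; "tool_pos": TCP position; "orientation": TCP orientation; "force": force on the tool from outside, world axes, zero at the start; "moment": the same for the moment, N m; "opening": finger opening in m; "gripper_force": force on a finger pad.
Only numpy, scipy, OpenCV 4.12 (cv2) and the standard library are available. Lean on these libraries where they do the work, as an engineer would, in place of code of your own. Each camera call takes 0.05 s, during which the arm holds its last target. There are 200 camera calls.

## Working session

There is one attempt and no reset: what is moved stays moved. The work goes in short steps, Python scripts to look and compute and a tool call to move; the robot and the scene stay as the last step left them, time stands still between calls to the robot, and variables do not carry over. Pictures are saved under pics/ and viewed, at most 10 in all, crops included, and the job is handed in when it is done.

Besides the shell and the picture viewer there is one more tool, called after ">>>" as name(argument=value, ...) on one line, values as JSON. carry_out: Moves the arm, as the interface text tells. Its arguments: {"type":"object","properties":{"deltas":{"type":"array"}},"required":["deltas"]}

```bash
mkdir -p pics
cat > h.py <<'E'
import numpy as np, cv2
from plant import ctrl
def undist(s,px):
    K=np.array(s["camera_matrix"]);d=((px[0]-K[0,2])/K[0,0],(px[1]-K[1,2])/K[1,1])
    d=np.array(d);u=d.copy()
    for _ in range(30): u=d/(1+s["k1"]*(u@u))
    return np.array([u[0],u[1],1.])
def at_z(s,px,z):
    R=np.array(s["R"]);t=np.array(s["t"]);c=-R.T@t;v=R.T@undist(s,px)
    return c+v*(z-c[2])/v[2]
def proj(s,X):
    c=np.array(s["R"])@np.array(X)+np.array(s["t"]);u=c[:2]/c[2];u=u*(1+s["k1"]*(u@u));K=np.array(s["camera_matrix"])
    return [K[0,0]*u[0]+K[0,2],K[1,1]*u[1]+K[1,2]]
E
python3 - <<'E'
from h import *
np.set_printoptions(precision=4,suppress=True)
Z=dict(round_chill_mid=.026,bar_chill_mid=.025,pan=0,tray=0,button_top=.101,knob_grip=.115,pull_knob=.083,pointer_tip=.052,long_mark=.05,gauge=0,rammer=0,jar=0,tin=0,collar=0,brush=0,trowel=0)
for cam in("scene","top"):
    s=ctrl.snapshot(cam);cv2.imwrite(f"pics/{cam}0.png",s["color"][:,:,::-1])
    print(cam,"campos",-np.array(s["R"]).T@s["t"])
    for n,z in Z.items():
        for d in ctrl.spot_point(s,n)[:2]:
            print(n,np.round(d["centre"],1),round(d["p"],2),at_z(s,d["centre"],z)[:2])
print(ctrl.get_obs())
E
```

```text
scene campos [1.2324 0.813  1.0985]
round_chill_mid [314.  225.2] 0.67 [0.5087 0.0546]
round_chill_mid [294.2 207.6] 0.52 [ 0.504  -0.0451]
bar_chill_mid [408.2 267.7] 0.57 [0.4183 0.3517]
bar_chill_mid [291.2 206.1] 0.34 [ 0.5061 -0.0576]
pan [265.4 168.8] 0.94 [ 0.4336 -0.2874]
tray [221.8 186.5] 0.55 [ 0.6079 -0.3097]
button_top [326.7 257.9] 0.63 [0.6158 0.2209]
button_top [298.8 234.9] 0.56 [0.6174 0.1082]
knob_grip [300.1 233.9] 0.6 [0.6208 0.1175]
pull_knob [302.8 244.5] 0.46 [0.6219 0.1307]
pull_knob [300.8 233.4] 0.39 [0.5981 0.0947]
pointer_tip [280.5 262. ] 0.89 [0.6943 0.119 ]
long_mark [249.9 236.6] 0.78 [ 0.7006 -0.0165]
long_mark [292.8 208. ] 0.6 [ 0.5248 -0.0274]
gauge [307.4 267.7] 0.57 [0.6215 0.1518]
rammer [363.2 247.3] 0.83 [0.4409 0.2017]
rammer [220.5 186.7] 0.29 [ 0.612  -0.3118]
jar [408.1 311.5] 0.85 [0.5164 0.4389]
jar [409.  266.6] 0.3 [0.3944 0.3398]
tin [186.2 167. ] 0.81 [ 0.6456 -0.4845]
tin [292.4 203.7] 0.57 [ 0.4787 -0.0841]
collar [203.1 218.9] 0.84 [ 0.744 -0.217]
brush [402.2 266.9] 0.61 [0.4102 0.3278]
brush [364.4 247.9] 0.42 [0.4399 0.2057]
t
[... 980 characters left out ...]

tin [444.3 194. ] 0.83 [ 0.6376 -0.4935]
collar [342.  155.6] 0.93 [ 0.7484 -0.2145]
collar [242.6 242. ] 0.66 [0.5163 0.0592]
brush [136.5 289.1] 0.78 [0.3933 0.3461]
trowel [454.7 266.2] 0.78 [ 0.4405 -0.5099]
{'clock': 1.7, 'joint_pos': array([ 87.0953,  20.546 ,   0.6805,  -0.0015, -70.1359, -16.5065]), 'qvel': array([ 0.0607,  0.0088, -0.0163, -0.045 , -0.0514,  0.034 ]), 'tau': array([  0.0007, -58.2367,  29.3304,   7.0024,   0.0126,  -0.    ]), 'tool_pos': array([0.2243, 0.6366, 0.2001]), 'orientation': array([179.9982,   0.0009, -19.4116]), 'force': array([-0.0166,  0.1257,  0.9259]), 'moment': array([ 0.0038,  0.056 , -0.0334]), 'gripper_force': 0.0, 'opening': 0.08738418765229812}
```

```bash
python3 -c "
import cv2
t=cv2.imread('pics/top0.png');cv2.imwrite('pics/t1.png',cv2.resize(t[130:320,90:400],(800,490),interpolation=cv2.INTER_CUBIC))
t=cv2.imread('pics/scene0.png');cv2.imwrite('pics/s1.png',cv2.resize(t[130:330,180:440],(780,600),interpolation=cv2.INTER_CUBIC))"
```

```text
(no output)
```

View pics/t1.png

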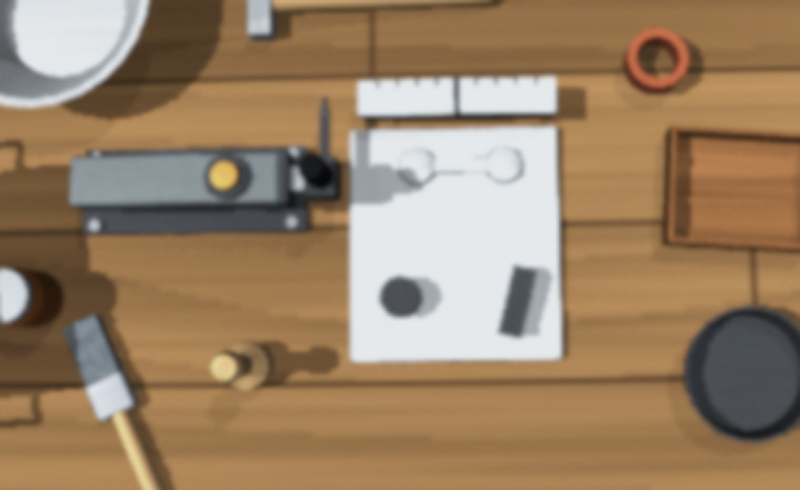

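View pics/s1.png

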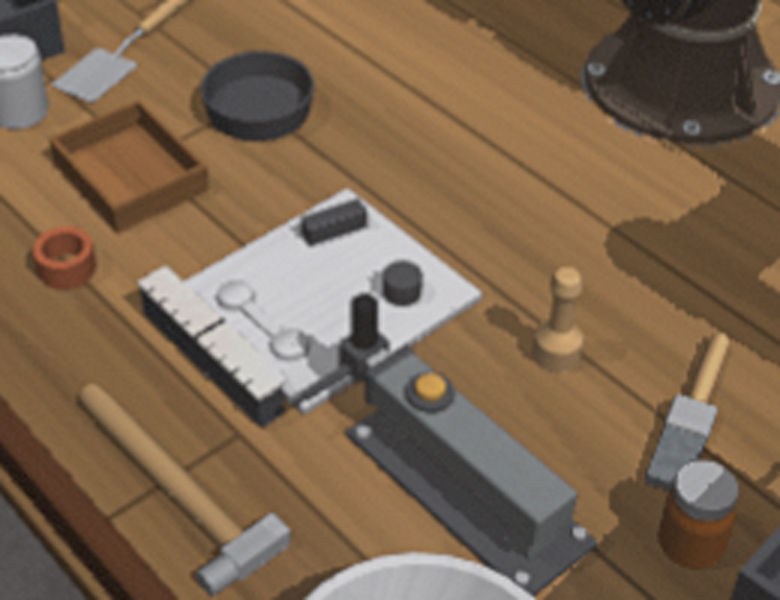

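Run:
```python
from h import *
np.set_printoptions(precision=4,suppress=True)
s=ctrl.snapshot("top")
f=lambda p,z:at_z(s,(90+p[0]/2.581,130+p[1]/2.579),z)[:2]
def sh(n,ps,z):
    q=np.array([f(p,z) for p in ps]);print(n,q.tolist() if len(q)<2 else q.round(4).tolist(),"mean",q.mean(0))
sh("round",[(401,296)],.04)
sh("bar",[(517,265),(537,268),(520,337),(499,333)],.038)
sh("plate",[(350,129),(557,126),(563,358),(350,361)],.012)
sh("scale",[(357,81),(556,76),(557,117),(358,118)],.05)
sh("mark",[(457,77),(457,116)],.05)
sh("button",[(224,175)],.101);sh("knob",[(317,165)],.136);sh("ptip",[(324,98)],.052)
for n,z in(("round_chill",.04),("bar_chill",.038),("pan",.038),("tray",.038)):
    for d in ctrl.silhouettes(s,n)[:1]:
        m=d["mask"].astype(np.uint8);c,_=cv2.findContours(m,0,2);c=max(c,key=cv2.contourArea)[:,0]
        w=np.array([at_z(s,p,z)[:2] for p in c],np.float32)
        print(n,round(d["p"],2),cv2.minAreaRect(w),cv2.boxPoints(cv2.minAreaRect(w)).round(3).tolist())
```

```text
round [[0.5068481613251931, 0.048570616201704005]] mean [0.5068 0.0486]
bar [[0.5361, -0.0671], [0.5327, -0.087], [0.4646, -0.0687], [0.4689, -0.048]] mean [ 0.5006 -0.0677]
plate [[0.6829, 0.1031], [0.6822, -0.1125], [0.4429, -0.1127], [0.4428, 0.1033]] mean [ 0.5627 -0.0047]
scale [[0.7242, 0.0911], [0.7255, -0.11], [0.6832, -0.1099], [0.6858, 0.09]] mean [ 0.7047 -0.0097]
mark [[0.7262, -0.0102], [0.6859, -0.0097]] mean [ 0.7061 -0.0099]
button [[0.6214504028830252, 0.2122031460645625]] mean [0.6215 0.2122]
knob [[0.62305277123929, 0.11689151850599569]] mean [0.6231 0.1169]
ptip [[0.7067522083383402, 0.12424361315083915]] mean [0.7068 0.1242]
round_chill 0.72 ((0.5076496601104736, 0.052102215588092804), (0.03598559647798538, 0.03846890851855278), 89.4866714477539) [[0.4880000054836273, 0.03400000184774399], [0.5270000100135803, 0.03400000184774399], [0.5270000100135803, 0.07000000029802322], [0.48899999260902405, 0.07000000029802322]]
bar_chill 0.3 ((0.4253630042076111, -0.29726484417915344), (0.13150760531425476, 0.13126657903194427), 24.92281723022461) [[0.33799999952316284, -0.26499998569488525], [0.3930000066757202, -0.3840000033378601], [0.5130000114440918, -0.32899999618530273], [0.4569999873638153, -0.20999999344348907]]
pan 0.79 ((0.4246947467327118, -0.29671165347099304), (0.13158324360847473, 0.13532450795173645), 43.0392951965332) [[0.33000001311302185, -0.2919999957084656], [0.4230000078678131, -0.39100000262260437], [0.5189999938011169, -0.3009999990463257], [0.4269999861717224, -0.20200000703334808]]
tray 0.81 ((0.6112757325172424, -0.29326388239860535), (0.15828560292720795, 0.12358887493610382), 85.90528106689453) [[0.5440000295639038, -0.36800000071525574], [0.6669999957084656, -0.37700000405311584], [0.6790000200271606, -0.21899999678134918], [0.5550000071525574, -0.20999999344348907]]
```

>>> carry_out(deltas=[[[0.77, 0.765, 0, -0.054, 1], [0.77, 0.765, 0, -0.054, 1], [0.77, 0.765, 0, -0.054, 1], [0.77, 0.765, 0, -0.054, 1], [0.77, 0.765, 0, -0.054, 1]]])

```text
clock: 2.45
tool_pos: [0.3198, 0.4375, 0.2007]
orientation: [-180.0, 0.0, -0.1]
force: [-0.2, 1.5, 1.0]
opening: 0.0874
gripper_force: 0.0
```

>>> carry_out(deltas=[[[0.47, 0.965, 0, 0, 1], [0.47, 0.965, 0, 0, 1], [0.47, 0.965, 0, 0, 1], [0.47, 0.965, 0, 0, 1], [0.47, 0.965, 0, 0, 1]]])

```text
clock: 2.95
tool_pos: [0.4137, 0.245, 0.2005]
orientation: [-180.0, -0.0, -0.1]
force: [0.1, 0.4, -0.1]
opening: 0.0871
gripper_force: 0.0
```

>>> carry_out(deltas=[[[0.47, 0.965, 0, 0, 1], [0.47, 0.965, 0, 0, 1], [0.47, 0.965, 0, 0, 1], [0.47, 0.965, 0, 0, 1], [0.47, 0.965, 0, 0, 1]]])

```text
clock: 3.45
tool_pos: [0.5083, 0.0522, 0.2001]
orientation: [180.0, -0.0, -0.1]
force: [-0.1, 0.3, 0.4]
opening: 0.0874
gripper_force: 0.0
```

Run:
```python
from h import *
np.set_printoptions(precision=4,suppress=True)
s=ctrl.snapshot("wrist");cv2.imwrite("pics/w1.png",s["color"][:,:,::-1])
for n,z in(("round_chill_mid",.026),("bar_chill_mid",.025),("long_mark",.05)):
    for d in ctrl.spot_point(s,n)[:2]: print(n,np.round(d["centre"],1),round(d["p"],2),at_z(s,d["centre"],z)[:2])
for n,z in(("round_chill",.04),("bar_chill",.038)):
    for d in ctrl.silhouettes(s,n)[:2]:
        m=d["mask"].astype(np.uint8);c,_=cv2.findContours(m,0,2);c=max(c,key=cv2.contourArea)[:,0]
        w=np.array([at_z(s,p,z)[:2] for p in c],np.float32);print(n,round(d["p"],2),cv2.minAreaRect(w))
o=ctrl.get_obs();print(o["tool_pos"],o["orientation"],o["clock"])
```

```text
round_chill_mid [35.5 36.8] 0.19 [0.6375 0.2584]
bar_chill_mid [396.8 192.9] 0.8 [ 0.4993 -0.064 ]
bar_chill_mid [129.1 241.7] 0.75 [0.4508 0.1991]
long_mark [129.9 241.5] 0.42 [0.4597 0.1881]
round_chill 0.79 ((0.5101743936538696, 0.05120886117219925), (0.03983112424612045, 0.042199403047561646), 62.86714553833008)
round_chill 0.23 ((0.6364678740501404, 0.1440589874982834), (0.050858572125434875, 0.03433583676815033), 48.97249221801758)
bar_chill 0.57 ((0.5035819411277771, -0.06144802272319794), (0.03261219710111618, 0.07125084102153778), 75.30998229980469)
[0.5068 0.0561 0.2002] [-179.9891   -0.0078    0.0826] 3.75
```

View pics/w1.png

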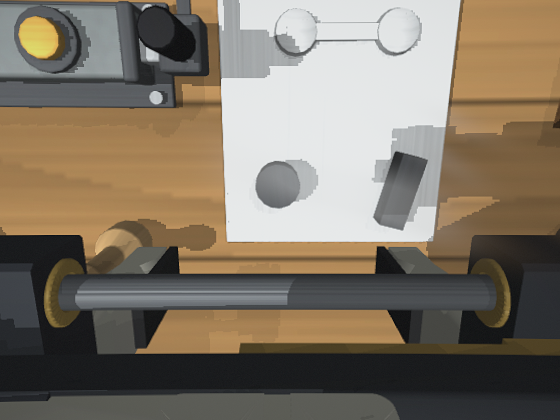

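>>> carry_out(deltas=[[[0.0075, 0.0225, 0.6, 0, 0.6], [0.0075, 0.0225, 0.6, 0, 0.6], [0.0075, 0.0225, 0.75, 0, 0.6], [0.0075, 0.0225, 0.86, 0, 0.6], [0.0075, 0.0225, 0.92, 0, 0.6]]])

```text
clock: 4.25
tool_pos: [0.5069, 0.0513, 0.0141]
orientation: [179.9, 0.2, 0.1]
force: [0.0, -0.1, 0.8]
opening: 0.0703
gripper_force: 0.0
```

>>> carry_out(deltas=[[[0, 0, 0, 0, 0.6], [0, 0, 0, 0, -1], [0, 0, 0, 0, -1], [0, 0, 0, 0, -1], [0, 0, 0, 0, -1]]])

```text
clock: 4.75
tool_pos: [0.509, 0.051, 0.0171]
orientation: [-179.9, -0.1, 0.0]
force: [-0.4, -0.5, 0.2]
opening: 0.0437
gripper_force: 0.0
```

>>> carry_out(deltas=[[[0, 0, 0, 0, -1], [0, 0, 0, 0, -1], [0, 0, 0, 0, -1]]])

```text
clock: 5.05
tool_pos: [0.5084, 0.0507, 0.0162]
orientation: [-180.0, -0.0, 0.0]
force: [0.6, -0.6, -0.4]
opening: 0.0197
gripper_force: 0.0
```

>>> carry_out(deltas=[[[0, 0, -0.1, 0, -1], [0, 0, -0.3, 0, -1], [0, 0, -0.6, 0, -1], [0, 0, -0.6, 0, -1]]])

```text
clock: 5.45
tool_pos: [0.5116, 0.0516, 0.1417]
orientation: [-179.9, -0.5, 0.1]
force: [0.2, 0.9, 0.0]
opening: 0.0007
gripper_force: 0.0
```

Run:
```python
from h import *
np.set_printoptions(precision=4,suppress=True)
s=ctrl.snapshot("wrist");cv2.imwrite("pics/w2.png",s["color"][:,:,::-1])
o=ctrl.get_obs();print(o["tool_pos"],o["orientation"],o["clock"])
R=np.array(s["R"]);print(-R.T@s["t"]);print(R)
for X in ([.508,.051,.04],o["tool_pos"]): print(proj(s,X))
```

```text
[0.5111 0.0516 0.141 ] [-179.8454   -0.4276    0.0665] 5.5
[0.5786 0.0515 0.3256]
[[ 0.0002 -1.     -0.0008]
 [-0.9697 -0.0004  0.2441]
 [-0.2441  0.0008 -0.9697]]
[np.float64(277.6831449677628), np.float64(207.62019801243378)]
[np.float64(276.77458870323073), np.float64(248.6642183542732)]
```

View pics/w2.png

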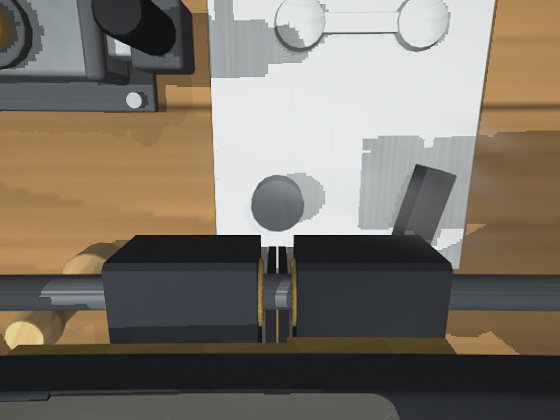

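Run:
```python
from h import *
np.set_printoptions(precision=4,suppress=True)
s=ctrl.snapshot("wrist");print(s["camera_matrix"],s["k1"])
s=ctrl.snapshot("scene");o=ctrl.get_obs();p=o["tool_pos"];print(p)
a=s["color"][:,:,::-1].copy()
sc=4;u0,v0=[int(q) for q in proj(s,p)];u0-=100;v0-=75
c=cv2.resize(a[v0:v0+150,u0:u0+200],(800,600),interpolation=cv2.INTER_CUBIC)
for dz,col in((0,(0,0,255)),(.03,(0,255,0)),(.066,(255,0,0))):
    q=proj(s,p+[0,0,dz]);cv2.circle(c,(int((q[0]-u0)*sc),int((q[1]-v0)*sc)),4,col,-1)
for X in([.508,.051,.04],[.508,.051,.012]):
    q=proj(s,X);cv2.circle(c,(int((q[0]-u0)*sc),int((q[1]-v0)*sc)),4,(0,255,255),-1)
cv2.imwrite("pics/s3.png",c)
```

```text
[[378.5225   0.     276.8182]
 [  0.     378.5225 209.215 ]
 [  0.       0.       1.    ]] 0.03017604213976467
[0.5086 0.0509 0.1367]
```

View pics/s3.png

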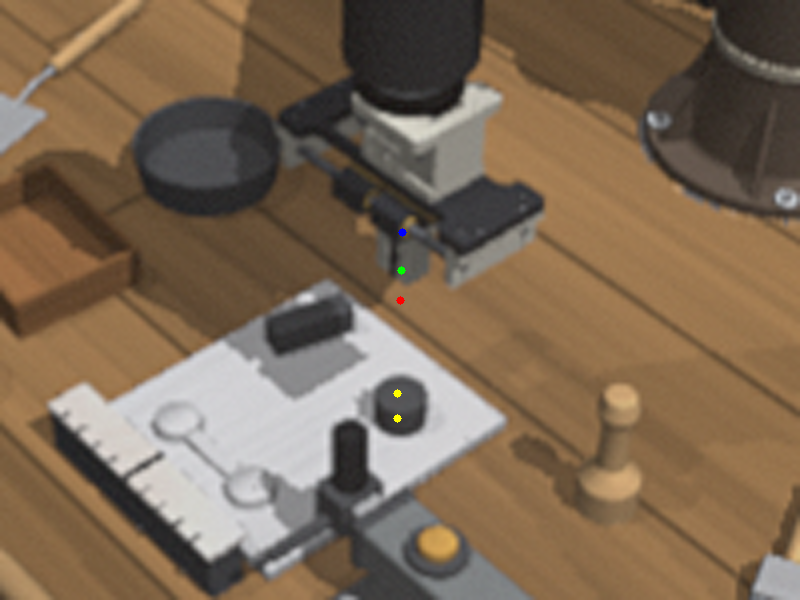

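>>> carry_out(deltas=[[[0.185, 0.305, 0, 0, -1], [0.185, 0.305, 0, 0, -1], [0.185, 0.305, 0.3, 0, -1], [0.185, 0.305, 0.55, 0, -1], [0.185, 0.305, 0.6, 0, -1]]])

```text
clock: 6.1
tool_pos: [0.5409, -0.0118, 0.0101]
orientation: [179.9, 0.5, -0.1]
force: [-0.2, 0.2, 0.4]
opening: 0.0003
gripper_force: 0.0
```

>>> carry_out(deltas=[[[0, 0, 0, 0, -1], [0, 0, 0.02, 0, -1], [0, 0, 0.03, 0, -1]]])

```text
clock: 6.4
tool_pos: [0.5462, -0.01, 0.0107]
orientation: [-180.0, -0.1, 0.0]
force: [0.6, 0.4, -0.3]
opening: 0.0004
gripper_force: 0.0
```

>>> carry_out(deltas=[[[0, 0, 0.015, 0, -1], [0, 0, 0.015, 0, -1]]])

```text
clock: 6.6
tool_pos: [0.5459, -0.01, 0.0078]
orientation: [-180.0, -0.1, 0.0]
force: [0.0, 0.6, 0.7]
opening: 0.0004
gripper_force: 0.0
```

>>> carry_out(deltas=[[[0, 0, 0.015, 0, -1], [0, 0, 0.03, 0, -1]]])

```text
clock: 6.8
tool_pos: [0.5458, -0.0101, 0.0015]
orientation: [-180.0, -0.1, 0.0]
force: [-1.3, 0.1, -0.3]
opening: 0.0005
gripper_force: 0.0
```

>>> carry_out(deltas=[[[0, 0, 0.015, 0, -1], [0, 0, 0.015, 0, -1]]])

```text
clock: 7.0
tool_pos: [0.5451, -0.0104, -0.0023]
orientation: [180.0, 0.0, 0.0]
force: [-0.6, -0.7, 0.5]
opening: 0.0
gripper_force: 0.0
```

>>> carry_out(deltas=[[[0, 0, 0.015, 0, -1], [0, 0, 0.015, 0, -1]]])

```text
clock: 7.2
tool_pos: [0.5452, -0.0103, -0.0052]
orientation: [180.0, 0.0, 0.0]
force: [-0.4, 0.1, -0.1]
opening: 0.0008
gripper_force: 0.0
```

>>> carry_out(deltas=[[[0, 0, 0.015, 0, -1], [0, 0, 0.015, 0, -1]]])

```text
clock: 7.4
tool_pos: [0.5452, -0.0103, -0.0082]
orientation: [180.0, 0.0, 0.0]
force: [-0.4, -0.4, -1.0]
opening: 0.0004
gripper_force: 0.0
```

>>> carry_out(deltas=[[[0, 0, 0.015, 0, -1], [0, 0, 0.015, 0, -1]]])

```text
clock: 7.6
tool_pos: [0.5452, -0.0104, -0.0112]
orientation: [180.0, 0.0, 0.0]
force: [-0.3, -0.1, -0.4]
opening: 0.0004
gripper_force: 0.0
```

>>> carry_out(deltas=[[[0, 0, 0.01, 0, -1], [0, 0, 0.01, 0, -1]]])

```text
clock: 7.8
tool_pos: [0.5453, -0.0103, -0.0131]
orientation: [180.0, 0.0, 0.0]
force: [0.1, -1.2, -0.7]
opening: 0.0007
gripper_force: 0.0
```

>>> carry_out(deltas=[[[0, 0, 0.01, 0, -1], [0, 0, 0.01, 0, -1]]])

```text
clock: 8.0
tool_pos: [0.5457, -0.0102, -0.0141]
orientation: [180.0, -0.0, 0.1]
force: [-3.1, 1.0, 8.4]
opening: 0.0002
gripper_force: 4.4
```

>>> carry_out(deltas=[[[0, 0, 0.01, 0, -1], [0, 0, 0.01, 0, -1]]])

```text
clock: 8.2
tool_pos: [0.5458, -0.0102, -0.0142]
orientation: [180.0, -0.1, 0.1]
force: [-10.4, 2.4, 30.3]
opening: 0.0002
gripper_force: 14.8
```

Run:
```python
from h import *
s=ctrl.snapshot("scene");o=ctrl.get_obs();p=o["tool_pos"];print(p,o["force"])
a=s["color"][:,:,::-1].copy();sc=4;u0,v0=[int(q) for q in proj(s,p)];u0-=100;v0-=75
c=cv2.resize(a[v0:v0+150,u0:u0+200],(800,600),interpolation=cv2.INTER_CUBIC)
for X,col in((p,(0,0,255)),([p[0],p[1],.012],(0,255,0))):
    q=proj(s,X);cv2.circle(c,(int((q[0]-u0)*sc),int((q[1]-v0)*sc)),4,col,-1)
cv2.imwrite("pics/s4.png",c)
```

```text
[ 0.54578096 -0.01021908 -0.01423481] [-9.70205881  2.02332803 29.94373429]
```

View pics/s4.png

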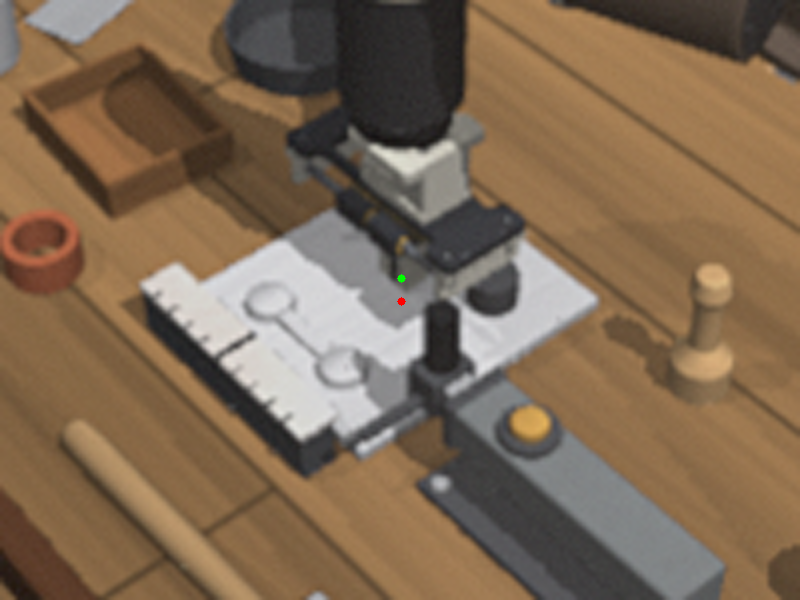

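>>> carry_out(deltas=[[[0, 0, -0.2, 0, 0.6], [0, 0, -0.4, 0, 0.6], [-0.18, -0.305, -0.4, 0, 0.6], [-0.18, -0.305, -0.4, 0, 0.6], [-0.18, -0.305, -0.4, 0, 0.6]]])

```text
clock: 8.75
tool_pos: [0.5086, 0.0523, 0.0638]
orientation: [-179.9, -0.1, 0.1]
force: [-0.2, -0.2, -0.0]
opening: 0.0346
gripper_force: 0.0
```

>>> carry_out(deltas=[[[0, 0, 0, 0, 0.6], [0, 0, 0, 0, 0.6], [0, 0, 0, 0, 0.6], [0, 0, 0, 0, 0.6]]])

```text
clock: 9.15
tool_pos: [0.5096, 0.0502, 0.0629]
orientation: [180.0, 0.0, -0.0]
force: [0.5, -0.4, 0.9]
opening: 0.0664
gripper_force: 0.0
```

>>> carry_out(deltas=[[[0, 0, 0.2, 0, 0.6], [0, 0, 0.33, 0, 0.6], [0, 0, 0.365, 0, 0.6], [0, 0, 0.365, 0, -1], [0, 0, 0.365, 0, -1]]])

```text
clock: 9.65
tool_pos: [0.5103, 0.0509, -0.009]
orientation: [-180.0, -0.1, 0.0]
force: [-0.5, -0.8, 0.4]
opening: 0.0589
gripper_force: 0.0
```

>>> carry_out(deltas=[[[0, 0, 0, 0, -1], [0, 0, 0, 0, -1], [0, 0, 0, 0, -1]]])

```text
clock: 9.95
tool_pos: [0.5102, 0.0511, -0.0088]
orientation: [-179.9, -0.1, 0.0]
force: [-1.3, 1.0, 6.4]
opening: 0.0413
gripper_force: 30.0
```

>>> carry_out(deltas=[[[0, 0, -0.2, 0, -1], [0, 0, -0.4, 0, -1], [-0.2, 0.2, -0.4, 0, -1], [-0.2, 0.4, -0.4, 0, -1], [-0.2, 0.6, -0.4, 0, -1]]])

```text
clock: 10.45
tool_pos: [0.4677, -0.0703, 0.0707]
orientation: [-180.0, -0.0, 0.1]
force: [1.3, 0.4, -3.0]
opening: 0.0411
gripper_force: 30.0
```

>>> carry_out(deltas=[[[-0.215, 0.5, 0, 0, -1], [-0.215, 1, 0, 0, -1], [-0.215, 1, 0, 0, -1], [-0.215, 1, 0, 0, -1], [-0.215, 1, 0, 0, -1]]])

```text
clock: 10.95
tool_pos: [0.4248, -0.2733, 0.0699]
orientation: [180.0, 0.1, -0.3]
force: [-0.0, 0.7, -3.1]
opening: 0.0416
gripper_force: 30.0
```

>>> carry_out(deltas=[[[0, 0.115, 0, 0, -1], [0, 0.115, 0.2, 0, -1], [0, 0.115, 0.35, 0, -1], [0, 0.115, 0.41, 0, -1], [0, 0.115, 0.41, 0, -1]]])

```text
clock: 11.45
tool_pos: [0.4252, -0.2917, -0.0133]
orientation: [-179.9, 0.2, 0.0]
force: [0.0, -0.1, -2.8]
opening: 0.0415
gripper_force: 30.0
```

>>> carry_out(deltas=[[[0, 0, 0, 0, 0.3], [0, 0, 0, 0, 0.3], [0, 0, 0, 0, 0.3]]])

```text
clock: 11.75
tool_pos: [0.4281, -0.2926, -0.0102]
orientation: [179.9, -0.2, 0.1]
force: [-0.4, -0.4, -0.4]
opening: 0.0556
gripper_force: 0.0
```

>>> carry_out(deltas=[[[0, 0, -0.2, 0, 0.3], [0, 0, -0.41, 0, 0.2], [0.2, -0.25, -0.41, 0, 0], [0.37, -0.5, -0.41, 0, 0], [0.37, -0.6, -0.41, 0, 0]]])

```text
clock: 12.25
tool_pos: [0.5034, -0.171, 0.0721]
orientation: [180.0, -0.3, 0.0]
force: [0.4, -0.3, -0.9]
opening: 0.0437
gripper_force: 0.0
```

>>> carry_out(deltas=[[[0, -0.25, 0, 0.02, 0], [0, -0.5275, 0, 0.0435, 0], [0, -0.5275, 0, 0.0435, 0], [0, -0.5275, 0, 0.0435, 0], [0, -0.5275, 0, 0.0435, 0]]])

```text
clock: 12.75
tool_pos: [0.501, -0.0665, 0.0711]
orientation: [-180.0, -0.1, -15.5]
force: [-0.6, -0.5, -0.6]
opening: 0.044
gripper_force: 0.0
```

Run:
```python
from h import *
np.set_printoptions(precision=4,suppress=True)
for cam in("wrist","top"):
    s=ctrl.snapshot(cam);cv2.imwrite(f"pics/{cam}5.png",s["color"][:,:,::-1])
    if cam=="top": w=s
    for n,z in(("bar_chill_mid",.025),("round_chill_mid",.019)):
        for d in ctrl.spot_point(s,n)[:2]: print(cam,n,np.round(d["centre"],1),round(d["p"],2),at_z(s,d["centre"],z)[:2])
o=ctrl.get_obs();print(o["tool_pos"],o["orientation"],o["clock"])
a=cv2.imread("pics/wrist5.png");b=cv2.imread("pics/top5.png")[160:320,230:430]
cv2.imwrite("pics/j5.png",np.hstack([cv2.resize(a,(400,300)),cv2.resize(b,(375,300))]))
```

```text
wrist bar_chill_mid [274.7 221.9] 0.77 [ 0.502  -0.0651]
wrist bar_chill_mid [273.2 213.4] 0.5 [ 0.5076 -0.0657]
wrist round_chill_mid [274. 212.] 0.63 [ 0.5068 -0.066 ]
top bar_chill_mid [213.8 197.4] 0.52 [0.6338 0.1327]
top round_chill_mid [376.2 276.1] 0.68 [ 0.4206 -0.2891]
top round_chill_mid [339. 155.] 0.63 [ 0.7449 -0.2032]
[ 0.5005 -0.0676  0.0702] [179.9978   0.     -15.7013] 13.05
```

View pics/j5.png

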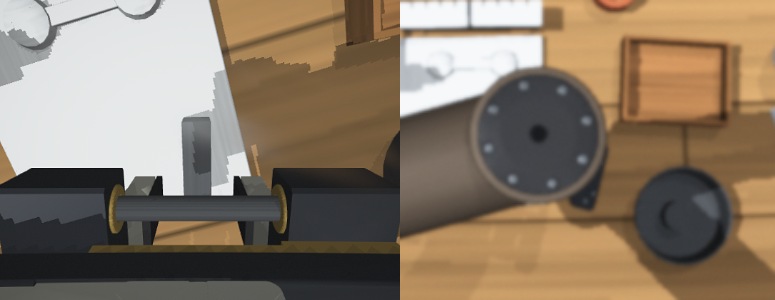

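>>> carry_out(deltas=[[[0, 0, 0.2, 0, 0], [0, 0, 0.35, 0, 0], [0, 0, 0.397, 0, 0], [0, 0, 0.397, 0, -1], [0, 0, 0.397, 0, -1]]])

```text
clock: 13.55
tool_pos: [0.5013, -0.0669, -0.0084]
orientation: [-180.0, -0.0, -15.6]
force: [-0.0, -0.3, 0.3]
opening: 0.0329
gripper_force: 0.0
```

>>> carry_out(deltas=[[[0, 0, 0, 0, -1], [0, 0, 0, 0, -1], [0, 0, 0, 0, -1]]])

```text
clock: 13.85
tool_pos: [0.5018, -0.0665, -0.0079]
orientation: [-179.9, -0.1, -15.6]
force: [-0.2, 1.0, 6.3]
opening: 0.0235
gripper_force: 30.0
```

>>> carry_out(deltas=[[[0, 0, -0.2, 0, -1], [0, 0, -0.4, -0.02, -1], [0, 0, -0.4, -0.0435, -1], [0, 0, -0.4, -0.0435, -1]]])

```text
clock: 14.25
tool_pos: [0.5007, -0.0665, 0.072]
orientation: [-179.9, -0.1, 0.1]
force: [0.1, -1.4, -2.6]
opening: 0.024
gripper_force: 30.0
```

>>> carry_out(deltas=[[[0.12, 0.24, 0, 0, -1], [0.24, 0.48, 0, 0, -1], [0.36, 0.72, 0, 0, -1], [0.48, 0.96, 0, 0, -1], [0.55, 1, 0, 0, -1]]])

```text
clock: 14.75
tool_pos: [0.6098, -0.27, 0.0687]
orientation: [-180.0, 0.2, -0.4]
force: [-0.4, 0.6, -3.3]
opening: 0.0236
gripper_force: 30.0
```

>>> carry_out(deltas=[[[0, 0.1325, 0, 0, -1], [0, 0.1325, 0, 0, -1], [0, 0.1325, 0.2, 0, -1], [0, 0.1325, 0.35, 0, -1], [0, 0.1325, 0.41, 0, -1]]])

```text
clock: 15.25
tool_pos: [0.6068, -0.2919, -0.0155]
orientation: [-179.9, 0.4, -0.2]
force: [-9.8, 16.0, 42.7]
opening: 0.0237
gripper_force: 30.0
```

>>> carry_out(deltas=[[[0, 0, 0.01, 0, -1], [0, 0, 0.01, 0, 0], [0, 0, 0.01, 0, 0], [0, 0, 0.01, 0, 0]]])

```text
clock: 15.65
tool_pos: [0.6115, -0.2933, -0.0121]
orientation: [180.0, -0.1, 0.0]
force: [1.1, -0.6, -0.1]
opening: 0.0409
gripper_force: 0.0
```

>>> carry_out(deltas=[[[0, 0, -0.2, 0, 0], [0, 0, -0.45, 0, 0], [0, 0, -0.7, 0, -1], [0, -0.1, -0.92, 0, -1], [0, -0.3, -0.92, 0, -1]]])

```text
clock: 16.15
tool_pos: [0.6144, -0.2357, 0.1795]
orientation: [179.8, -0.7, -0.1]
force: [1.8, 0.7, 0.4]
opening: 0.0255
gripper_force: 0.0
```

>>> carry_out(deltas=[[[0.055, -0.25, 0, 0, -1], [0.055, -0.5, 0, 0, -1], [0.055, -0.75, 0, 0, -1], [0.055, -1, 0, 0, -1], [0.055, -1, 0, 0, -1]]])

```text
clock: 16.65
tool_pos: [0.6219, -0.0281, 0.172]
orientation: [-179.9, -0.1, 0.3]
force: [0.1, -0.1, -0.2]
opening: 0.0002
gripper_force: 0.0
```

>>> carry_out(deltas=[[[0, -0.25, 0, 0, -1], [0, -0.5, 0, 0, -1], [0, -0.75, 0, 0, -1], [0, -1, 0, 0, -1], [0, -1, 0, 0, -1]]])

```text
clock: 17.15
tool_pos: [0.6216, 0.1718, 0.1713]
orientation: [-179.9, -0.1, 0.3]
force: [-0.1, -1.2, -1.3]
opening: 0.0004
gripper_force: 0.0
```

Run:
```python
from h import *
np.set_printoptions(precision=4,suppress=True)
for cam in("wrist","top","scene"):
    s=ctrl.snapshot(cam);cv2.imwrite(f"pics/{cam}6.png",s["color"][:,:,::-1])
    for n,z in dict(bar_chill_mid=.018,round_chill_mid=.019,button_top=.101,knob_grip=.115,pointer_tip=.052,long_mark=.05).items():
        for d in ctrl.spot_point(s,n)[:1]: print(cam,n,np.round(d["centre"],1),round(d["p"],2),at_z(s,d["centre"],z)[:2])
o=ctrl.get_obs();print(o["tool_pos"],o["orientation"],o["clock"])
a=cv2.imread("pics/wrist6.png");b=cv2.imread("pics/top6.png")[150:310,230:430]
cv2.imwrite("pics/j6.png",np.hstack([cv2.resize(a,(400,300)),cv2.resize(b,(375,300))]))
```

```text
wrist button_top [217.1 206.7] 0.68 [0.6259 0.2131]
wrist knob_grip [350.9 213.1] 0.64 [0.6254 0.1233]
wrist pointer_tip [339.5  86.3] 0.58 [0.7082 0.1245]
wrist long_mark [514.2  85.3] 0.84 [ 0.7085 -0.0075]
top bar_chill_mid [375.6 205. ] 0.75 [ 0.6074 -0.2958]
top round_chill_mid [374.9 277.9] 0.55 [ 0.416  -0.2855]
top button_top [341.7 155. ] 0.16 [ 0.7219 -0.1965]
top knob_grip [207.4 199.7] 0.35 [0.6131 0.1335]
top pointer_tip [373.3 205.9] 0.71 [ 0.6003 -0.2811]
top long_mark [264.1 167.3] 0.9 [ 0.7065 -0.0022]
scene bar_chill_mid [223.6 182.1] 0.55 [ 0.6004 -0.3064]
scene round_chill_mid [266.1 160.7] 0.57 [ 0.417  -0.3032]
scene button_top [323.9 258.8] 0.42 [0.6236 0.2183]
scene knob_grip [300.3 235.3] 0.43 [0.6239 0.1219]
scene pointer_tip [279.1 262.6] 0.94 [0.6987 0.1181]
scene long_mark [248.7 238.4] 0.75 [ 0.7076 -0.013 ]
[0.6213 0.1668 0.1707] [179.9973   0.0049   0.0367] 18.2
```

View pics/j6.png

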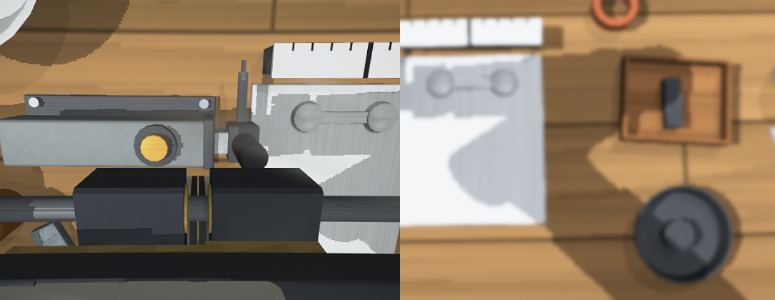

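>>> carry_out(deltas=[[[0.005, -0.235, 0, 0, -1], [0.005, -0.235, 0.2, 0, -1], [0.005, -0.235, 0.44, 0, -1], [0.005, -0.235, 0.44, 0, -1], [0.005, -0.235, 0.44, 0, -1]]])

```text
clock: 18.7
tool_pos: [0.6224, 0.2134, 0.083]
orientation: [179.9, 0.1, 0.1]
force: [0.1, 0.6, 1.1]
opening: 0.0001
gripper_force: 0.0
```

>>> carry_out(deltas=[[[0, 0, 0.035, 0, -1], [0, 0, 0.055, 0, -1], [0, 0, 0.055, 0, -1]]])

```text
clock: 19.0
tool_pos: [0.6236, 0.2143, 0.0732]
orientation: [-179.9, -0.2, 0.0]
force: [1.4, 0.5, 1.5]
opening: 0.0003
gripper_force: 0.8
```

Contact begins near z 0.074; press on in small steps.

>>> carry_out(deltas=[[[0, 0, 0.01, 0, -1], [0, 0, 0.02, 0, -1], [0, 0, 0.02, 0, -1]]])

```text
clock: 19.3
tool_pos: [0.6235, 0.2143, 0.069]
orientation: [-179.9, -0.1, 0.1]
force: [2.9, 1.0, 4.8]
opening: 0.0003
gripper_force: 2.6
```

>>> carry_out(deltas=[[[0, 0, 0.01, 0, -1], [0, 0, 0.01, 0, -1], [0, 0, 0.01, 0, -1]]])

```text
clock: 19.6
tool_pos: [0.6237, 0.2143, 0.0687]
orientation: [-179.9, -0.2, 0.1]
force: [-3.2, 0.3, 18.1]
opening: 0.0005
gripper_force: 8.5
```

>>> carry_out(deltas=[[[0, 0, -0.25, 0, -1], [0, 0, -0.525, 0, 0.5], [0, 0.25, -0.525, 0, 0.5], [0, 0.4, -0.525, 0, 0.5], [0, 0.4, -0.525, 0, 0.5]]])

```text
clock: 20.1
tool_pos: [0.6214, 0.1305, 0.1711]
orientation: [180.0, 0.1, -0.1]
force: [0.1, 0.7, -0.1]
opening: 0.0271
gripper_force: 0.0
```

Run:
```python
from h import *
np.set_printoptions(precision=4,suppress=True)
for cam in("wrist","scene"):
    s=ctrl.snapshot(cam);cv2.imwrite(f"pics/{cam}7.png",s["color"][:,:,::-1])
    for n,z in dict(button_top=.101,knob_grip=.115,pull_knob=.083,pointer_tip=.052,long_mark=.05).items():
        for d in ctrl.spot_point(s,n)[:1]: print(cam,n,np.round(d["centre"],1),round(d["p"],2),at_z(s,d["centre"],z)[:2])
o=ctrl.get_obs();print(o["tool_pos"],o["orientation"],o["clock"],o["opening"])
```

```text
wrist button_top [155.  206.3] 0.56 [0.6263 0.2142]
wrist knob_grip [318.2 213.9] 0.7 [0.6242 0.1033]
wrist pull_knob [311.9 201.5] 0.61 [0.6249 0.1045]
wrist pointer_tip [306.2  83.4] 0.6 [0.7094 0.1077]
wrist long_mark [458.3  82.3] 0.86 [ 0.7093 -0.0075]
scene button_top [323.7 257.9] 0.61 [0.6219 0.2156]
scene knob_grip [295.9 233.6] 0.68 [0.629  0.1091]
scene pull_knob [299.6 238.3] 0.47 [0.6133 0.107 ]
scene pointer_tip [273.4 259.4] 0.66 [0.7035 0.0987]
scene long_mark [249.7 236.4] 0.59 [ 0.7006 -0.0175]
[0.6223 0.1341 0.1706] [179.9933   0.0116   0.0591] 20.7 0.06518301310599668
```

View pics/wrist7.png

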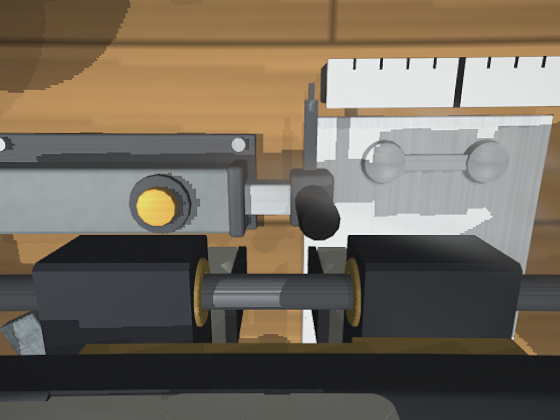

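>>> carry_out(deltas=[[[0, 0.145, 0, 0, 0.5], [0, 0.145, 0.2, 0, 0.5], [0, 0.145, 0.4, 0, 0.5], [0, 0.145, 0.5, 0, 0.5], [0, 0.145, 0.5, 0, -1]]])

```text
clock: 21.2
tool_pos: [0.6201, 0.1039, 0.0673]
orientation: [179.9, 0.3, -0.0]
force: [0.0, -0.4, 0.6]
opening: 0.0617
gripper_force: 0.0
```

>>> carry_out(deltas=[[[0, 0, 0, 0, -1], [0, 0, 0, 0, -1], [0, 0, 0, 0, -1], [0, 0, 0, 0, -1], [0, 0, 0, 0, -1]]])

```text
clock: 21.7
tool_pos: [0.6228, 0.105, 0.0717]
orientation: [-180.0, -0.1, 0.0]
force: [-0.7, -0.8, 3.8]
opening: 0.0252
gripper_force: 30.0
```

>>> carry_out(deltas=[[[0, 0.1, 0, 0, -1], [0, 0.2, 0, 0, -1], [0, 0.32, 0, 0, -1], [0, 0.44, 0, 0, -1], [0, 0.5, 0, 0, -1]]])

```text
clock: 22.2
tool_pos: [0.6228, 0.0039, 0.0717]
orientation: [-179.9, -0.1, -0.0]
force: [-2.3, 4.9, 6.2]
opening: 0.025
gripper_force: 30.0
```

>>> carry_out(deltas=[[[0, 0, 0, 0, -1], [0, 0, 0, 0, -1]]])

```text
clock: 22.4
tool_pos: [0.6228, 0.0049, 0.0717]
orientation: [-180.0, -0.1, -0.0]
force: [-3.0, 4.4, 6.3]
opening: 0.0255
gripper_force: 30.0
```

Run:
```python
from h import *
np.set_printoptions(precision=4,suppress=True)
for cam in("wrist","scene"):
    s=ctrl.snapshot(cam);cv2.imwrite(f"pics/{cam}8.png",s["color"][:,:,::-1])
    for n,z in dict(pointer_tip=.052,long_mark=.05).items():
        for d in ctrl.spot_point(s,n)[:1]: print(cam,n,np.round(d["centre"],1),round(d["p"],2),at_z(s,d["centre"],z)[:2])
    if cam=="wrist":
        for v in (60,80,100): print(at_z(s,(300,v),.05),at_z(s,(301,v),.05)[1])
o=ctrl.get_obs();print(o["tool_pos"],o["force"],o["clock"],o["opening"])
a=cv2.imread("pics/wrist8.png")[30:130,180:420];b=cv2.imread("pics/scene8.png")[195:275,190:340]
cv2.imwrite("pics/j8.png",np.vstack([cv2.resize(a,(720,300),interpolation=2),cv2.resize(b,(720,300),interpolation=2)]))
```

```text
wrist pointer_tip [277.2  70.2] 0.56 [0.711  0.0045]
wrist long_mark [301.1  73.9] 0.87 [ 0.7094 -0.0077]
[ 0.716 -0.007  0.05 ] -0.00753089054345112
[ 0.7064 -0.0072  0.05  ] -0.007682984485929038
[ 0.6966 -0.0073  0.05  ] -0.00783737377506187
scene pointer_tip [254.4 238.6] 0.77 [0.6963 0.0001]
scene long_mark [250.1 236.1] 0.75 [ 0.6989 -0.0177]
[0.6229 0.0055 0.0717] [-2.0128  4.1586  7.0132] 22.7 0.02493603784057921
```

View pics/j8.png

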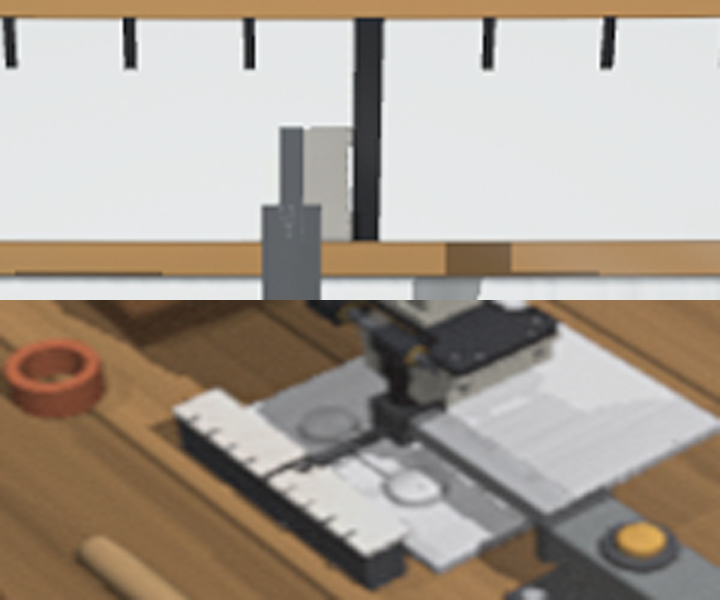

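>>> carry_out(deltas=[[[0, 0.03, 0, 0, -1], [0, 0.05, 0, 0, -1], [0, 0.0625, 0, 0, -1], [0, 0.0625, 0, 0, -1], [0, 0.0625, 0, 0, -1]]])

```text
clock: 23.2
tool_pos: [0.6228, -0.007, 0.0717]
orientation: [-179.9, -0.1, 0.0]
force: [-3.3, 5.2, 7.7]
opening: 0.0251
gripper_force: 30.0
```

Run:
```python
from h import *
s=ctrl.snapshot("wrist")
g=s["color"].mean(2)
for v in(45,55,65,75,85,92): print(v,[int(x) for x in g[v,262:296]])
o=ctrl.get_obs();print(o["tool_pos"],o["force"],o["clock"],o["opening"],o["gripper_force"])
for n in("pointer_tip","long_mark"): print(n,[d["centre"] for d in ctrl.spot_point(s,n)[:1]])
```

```text
45 [229, 229, 229, 229, 230, 229, 230, 229, 229, 230, 229, 236, 162, 61, 48, 50, 51, 50, 51, 49, 48, 39, 166, 226, 231, 230, 229, 229, 229, 229, 230, 230, 229, 230]
55 [230, 230, 230, 230, 229, 230, 230, 230, 230, 230, 229, 234, 160, 63, 49, 52, 53, 53, 53, 53, 51, 42, 167, 227, 232, 230, 230, 230, 230, 230, 230, 230, 230, 229]
65 [230, 230, 230, 230, 230, 230, 230, 230, 230, 230, 232, 238, 164, 63, 50, 52, 53, 53, 54, 53, 52, 40, 214, 235, 231, 230, 230, 229, 230, 230, 230, 230, 230, 230]
75 [230, 231, 231, 230, 231, 231, 231, 230, 231, 232, 238, 163, 94, 100, 100, 101, 101, 102, 104, 72, 47, 39, 220, 239, 235, 235, 235, 234, 235, 234, 232, 231, 230, 231]
85 [231, 231, 231, 231, 231, 231, 230, 230, 230, 231, 237, 163, 94, 99, 100, 100, 100, 100, 103, 67, 33, 26, 151, 174, 170, 170, 169, 169, 168, 164, 220, 233, 231, 231]
92 [232, 231, 231, 231, 231, 231, 230, 230, 230, 231, 237, 163, 93, 98, 99, 100, 100, 101, 103, 66, 30, 27, 151, 174, 171, 170, 169, 169, 169, 164, 221, 233, 231, 231]
[ 0.62280584 -0.00692178  0.07164526] [-2.29698515  4.92260824  6.4081796 ] 23.25 0.02514239347846117 30.00224374816753
pointer_tip [[273.9, 69.4]]
long_mark [[280.0, 72.4]]
```

>>> carry_out(deltas=[[[0, 0.005, 0, 0, -1], [0, 0.005, 0, 0, -1], [0, 0.005, 0, 0, -1], [0, 0.005, 0, 0, -1]]])

```text
clock: 23.75
tool_pos: [0.6228, -0.0079, 0.0716]
orientation: [-180.0, -0.1, 0.1]
force: [-2.6, 5.3, 6.2]
opening: 0.0256
gripper_force: 30.0
```

Run:
```python
from h import *
s=ctrl.snapshot("wrist");g=s["color"].mean(2)
for v in(55,85): print([int(x) for x in g[v,268:290]])
print(ctrl.close_job())
```

```text
[230, 230, 231, 234, 182, 90, 48, 52, 52, 53, 53, 53, 52, 44, 122, 222, 233, 230, 230, 230, 230, 230]
[229, 229, 230, 233, 213, 134, 95, 99, 100, 100, 101, 101, 102, 60, 116, 163, 170, 170, 169, 169, 169, 169]
the job is handed in; nothing more can be done
None
```

The job is handed in, with no verdict returned: the round chill lies in the pan, the bar is in the tray, and the gripper is holding the sprung-free gauge arm with its pointer on the long mark (under 1 mm off in the last wrist picture). The finger ends turned out to sit about 26 mm short of the reported TCP, so the first grasp closed on air, and I corrected for the offset after that.

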